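# Find and mark the high spot of a trolley wheel

## Robot

A 6-joint arm with a two-finger parallel gripper is mounted at the origin on the work surface. World frame = base frame: x ahead of the robot, y to its left, z up, the work surface at z = 0. Lengths are in m, angles in rad, forces in N, time in s.
With the tool pointing down it reaches from about 0.4 to 0.825 m from the base axis. Payload 7 kg.
Tool frame: the origin (TCP) lies at the very end of the fingers, on their centre line; the grasp point (between the pads) lies 19 mm behind it (arm.pinch_z is the distance from the TCP to the grasp point, in m); z points along the fingers, y is the direction in which the jaws open and shut (so a half turn about z gives the same grasp; the last joint's range is limited). The gripper opens to 88 mm and grips with 3 to 60 N. Pads are 19 mm wide; open, the fingers measure 130 mm over their backs; the gripper's body (78 mm by 193 mm) begins 47 mm behind the grasp point.
Start: joints at [1.489, 0.359, 0.012, 0, -1.224, -0.288], TCP at [0.244, 0.629, 0.193] pointing down, gripper open.
Joint ranges: [-3.07, 3.07], [-1.43, 2.12], [-1.02, 1.25], [-3.03, 1.67], [-3.05, -0], [-3.03, 3.03]. Speed limits (rad/s): [2.39, 2.39, 3.01, 3.14, 3.14, 3.14].

## Interface

Orientations are given as a rotation vector (axis times angle).
In Python, from cell import arm gives the robot as it stands. The module is installed in compiled form; this text tells all that it offers.
- The arm moves only by the tool send_rows, never from a script. Its argument "targets" is a list of rows, each a list of 7 numbers: the turn, a rotation vector about the tool's x, y, z in rad, then the shift along the tool's x, y, z in mm, then the opening, from 0 (shut) to 1 (fully open). A call has 1 to 20 rows; each row is the pose to reach, as a shift and turn from the pose commanded when the call began, along the tool's axes at that moment; what a row does not reach only later rows make up. A row lasts 1/10 s, in which the tool goes at most 50 mm and 8.59 degrees, less where a joint would pass 70% of its speed; a pose out of reach is approached as far as the arm can. A call with a gripper value outside its range is refused whole. The fingers move at their own pace and stop on an object; "newtons" is the grip in N (left out, the last holds). Time passes only in rows, so rows that repeat a pose let the fingers close. It gives the time, the measured TCP pose, the force and the opening at its end, in the units of the state.
- arm.observe(): the state, without advancing time (a new reading comes with each control period).
- arm.grab_frame(name): name is "side" or "top" or "wrist"; returns a dict with "pixels" (384x512x3 uint8, blue, green, red), "z_map" (384x512 float32, m along the optical axis (not along the pixel's ray), 0 where there is no reading), "vertical_fov" (degrees; the focal length in pixels is half the picture's height over the tangent of half this angle, whatever the lens; pixels are square), "cx", "cy" (the principal point, pixels), "k1" (the pictures are not rectified: a ray, as slopes to the right and down, at radius r is drawn at 1 + k1 r^2 times it, then the intrinsics apply), "eye" and "attitude" of the camera in the world; the wrist camera has in their place "hand_eye" (4x4, takes a point from camera to tool coordinates, whose origin is the TCP and whose axes are the flange's). Camera axes: x right, y up, looking along -z (the intrinsics and any distortion apply to the point x, -y, -z); pixel columns grow to the right and rows downward; lengths in m; the calibration is good to about 2 mm. A picture is of the moment at which its call begins: read the wrist's pose just before it.
- arm.hand_in(): hands the job in, once; it reports no verdict.
The state is a dict: "t": time; "q": joint angles; "qd": joint speeds; "tau": joint torques, N m; "position": TCP position; "tool_rot": TCP orientation; "contact_force": force on the tool from outside, world axes, zero at the start; "torque": the same for the moment, N m; "width": finger opening in m.
Only numpy, scipy, OpenCV 4.12 (cv2) and the standard library are available. Lean on these libraries where they do the work, as an engineer would, in place of code of your own. Each camera call takes 0.05 s, during which the arm holds its last target. There are 200 camera calls.

## Task

Take the trolley wheel on the checking stand by its upright crank handle and turn it slowly (no faster than about one turn in four seconds), with a light hand so as not to strain the spindle sideways (no more than about 15 N), to find the high spot of its tyre: of its bulges, the one that swings the pointer furthest. Leave the wheel standing with the crest of that high spot under the pointer's nose and let go of the handle; only then press the cap of the marker above the nose gently all the way down and let it spring back up. Do not touch the pointer or shift the things lying next to the stand.

Things in the scene. Friction and masses are not known exactly. Their poses are not given: they have to be found in the camera images.
- stand: The fixed checking stand: a grey base plate 290 by 290 mm, 12 mm thick, origin under its centre mark at table height, axes as axis. A grey rubber trolley wheel, 200 mm across, lies flat on its vertical spindle, tread from 25 to 70 mm above the table. All on the stand but the handle is lower than 87 mm, so fingers at handle height pass over it.
- axis (a point): Centre mark of the stand, 104.5 mm above the table (the height of the handle's middle). The wheel's true vertical axis lies on its x axis, up to 8 mm to either side of here: the spindle block is clamped off centre, how far is not known. z is up; the y axis points from here to where the pointer's nose touches the tread (106 mm out, 47 mm above the table), the x axis to the needle's side.
- bush (a joint): Sideways strain of the spindle, m, along x of axis: 0 when free. The spindle sits in springy bushings that yield 1 mm per 10 N in any direction; it must never be strained by more than 2.5 mm along x or y. The pointer alone strains it 0.4 to 0.7 mm along minus y. A strained wheel also falsifies the pointer.
- spindle (a joint): The same strain along y of axis, m.
- crank (a joint): Angle the crank has turned, rad, from no particular zero, growing counter-clockwise from above; turns either way without end. The wheel is bolted to it. Where the high spot lies relative to the handle differs each time and is unknown. Friction (1.6 N at the handle) holds the wheel on plain tread and near a crest; on a bulge's flank it may roll back.
- handle (a point): Middle of the crank handle, a plain upright black post 16 mm in diameter that stands 50 mm out from the wheel's true axis, from 78 to 135 mm above the table; this point is at 104.5 mm. It is a sleeve that turns freely on its pin, so fingers gripping it need not turn as the crank goes round.
- sleeve: The handle itself (origin on its pin, at table height); it must be let go before marking.
- pointer (a joint): Swing of the pointer, rad: a level lever pivoted 32 mm beside its roller nose, sprung onto the tread with 4 to 6 N. About 0 on plain tread, 0.08 to 0.12 on the crests of two lesser bulges, 0.165 to 0.185 on the high spot's crest. Bulges are about 1 rad of turn wide, smoothly rounded; climbing one takes up to 3 N more push at the handle, and past the crest the wheel pulls ahead.
- needle_tip (a point): Free end of the pointer's thin black needle, 112 mm from the pivot, 48 mm above the table, over a white scale with six ticks; as the tread lifts the nose it moves towards minus y of axis, up to 22 mm.
- gauge: The pointer's fixed pivot post with the lever and needle it carries (origin 12 mm above the table at the pivot). Not to be touched by the robot.
- marker_top (a point): Middle of the top of the marker's cap: a plain grey round cap, 28 mm across, 86 mm above the table, on a dark round housing 44 mm across, held over the pointer's nose 132 mm out along y from axis. Pressed straight down it dabs the tread.
- marker (a joint): How far the cap is pressed, m: 0 up, 0.006 all the way down (a hard stop). It takes 2 N to start and 6 N to hold down, and it springs back.
- marker_base: The marker's fixed housing with its cap (origin under its centre, 64 mm above the table). It must not be pressed with more than 30 N.
- tape: A loose roll of packing tape standing flat next to the stand, 96 mm across and 45 mm high, origin under its centre. Not to be shifted.
- spanner: A loose spanner, 170 mm long, lying next to the stand. Not to be shifted.
- washer_tin: A loose flat round tin, 60 mm across and 24 mm high, next to the stand. Not to be shifted.

How it is judged:
On the way, in this order (a step that is already met when the one before it is completed fails the run):
1. the high spot's crest stands under the pointer, the wheel still and the handle let go (value of joint pointer above 0.155 rad and velocity of joint crank between -0.1 and 0.1 rad/s and contact force between the fingers and sleeve below 0.3 N), for 0.3 s.
2. the marker is pressed all the way down on the high spot (value of joint pointer above 0.155 rad and value of joint marker above 0.005 m), for 0.1 s.
At the end, for the whole second after the job is handed in: The pointer still reads more than 0.155 rad (on the high spot's crest), the wheel is at rest (under 0.1 rad/s) and the marker's cap is back up (within 1 mm) (value of joint pointer above 0.155 rad and velocity of joint crank between -0.1 and 0.1 rad/s and value of joint marker below 0.001 m); the robot touches nothing.
It fails at once if the wheel is spun fast (over 2 rad/s) (velocity of joint crank above 2 rad/s or velocity of joint crank below -2 rad/s).
It fails at once if the spindle is strained sideways by more than 2.5 mm (25 N) (value of joint any of bush, spindle above 0.0025 m or value of joint any of bush, spindle below -0.0025 m).
It fails at once if the marker is pressed (over 3 mm) while the high spot is not under the pointer, or with more than 30 N ((value of joint marker above 0.003 m and not (value of joint pointer above 0.155 rad)) or contact force between any of the fingers, the arm and marker_base above 30 N).
It fails at once if the robot touches the pointer (contact force between any of the fingers, the arm and gauge above 1 N).
It fails at once if the tape, spanner or tin beside the stand is shifted by more than 30 mm (distance of any of tape, spanner, washer_tin from where it was at the start of the episode above 0.03 m).
It also fails if it takes over 67 s, if anything falls off the work surface, if the arm or the gripper's body presses on something with over 40 N, if the wrist force passes 120 N, or if a joint passes its speed limit or range.

## Working session

There is one attempt and no reset: what is moved stays moved. The work goes in short steps, Python scripts to look and compute and a tool call to move; the robot and the scene stay as the last step left them, time stands still between calls to the robot, and variables do not carry over. Pictures are saved under pics/ and viewed, about 8 in all and at most 12, crops included, and the job is handed in when it is done.

Besides the shell and the picture viewer there is one more tool, called after ">>>" as name([rows], argument=value, ...), one row to a line, values as JSON. send_rows: Moves the arm, as the interface text tells. Its arguments: {"type":"object","properties":{"targets":{"type":"array","items":{"type":"array","items":{"type":"number"}}},"newtons":{"type":"number"}},"required":["targets"]}

```bash
mkdir -p pics
cat > h.py <<'E'
import numpy as np, cv2
from cell import arm
from scipy.spatial.transform import Rotation as R
def grab(n):
    s=arm.observe(); f=arm.grab_frame(n); f['s']=s; return f
def campose(f):
    if 'eye' in f:
        a=np.array(f['attitude'],float)
        M=a if a.shape==(3,3) else R.from_rotvec(a).as_matrix() if a.size==3 else None
        return M,np.array(f['eye'],float)
    T=np.array(f['hand_eye']); Rt=R.from_rotvec(f['s']['tool_rot']).as_matrix()
    return Rt@T[:3,:3], Rt@T[:3,3]+np.array(f['s']['position'])
def ray(f,u,v):
    F=f['pixels'].shape[0]/2/np.tan(np.radians(f['vertical_fov'])/2)
    K=np.array([[F,0,f['cx']],[0,F,f['cy']],[0,0,1.]])
    p=cv2.undistortPoints(np.array([[[u,v]]],float),K,np.array([f['k1'],0,0,0,0.])) [0,0]
    # forward model: drawn = slope*(1+k1 r^2)
    M,e=campose(f); return e, M@np.array([p[0],-p[1],-1.])
def onz(f,u,v,z):
    e,d=ray(f,u,v); return e+d*(z-e[2])/d[2]
def proj(f,P):
    F=f['pixels'].shape[0]/2/np.tan(np.radians(f['vertical_fov'])/2)
    M,e=campose(f); c=M.T@(np.array(P)-e); s=np.array([c[0],-c[1]])/-c[2]; s=s*(1+f['k1']*(s@s))
    return s*F+[f['cx'],f['cy']]
E
python3 - <<'E'
from h import *
s=arm.observe(); print(s)
for n in('top','side'):
    f=grab(n); print(n,{k:v for k,v in f.items() if k not in('pixels','z_map','s')})
    cv2.imwrite(f'pics/{n}0.png',f['pixels']);
E
```

```text
{'t': 0.0, 'q': array([ 1.48912046e+00,  3.59408160e-01,  1.10674216e-02, -3.81950265e-04,
       -1.22411089e+00, -2.88083981e-01]), 'qd': array([ 9.34304600e-05,  7.18144318e-04, -7.56579902e-04, -1.28132297e-03,
       -7.46802030e-04,  1.32933872e-03]), 'tau': array([ 2.67234309e-04, -5.82714307e+01,  2.93051237e+01,  6.99689224e+00,
        6.91245645e-03, -1.57537174e-04]), 'position': array([0.24377   , 0.62885391, 0.19240698]), 'tool_rot': array([ 3.08636231e+00, -5.77405544e-01, -2.93073695e-04]), 'contact_force': array([ 0.58929665, -0.30570136, -0.53485398]), 'torque': array([-0.04112415, -0.03930854, -0.01946132]), 'width': 0.08763278615072634}
top {'vertical_fov': 42.06324920028517, 'cx': 257.7117668136696, 'cy': 194.3639089382229, 'k1': -0.20534694686201954, 'eye': array([0.45918103, 0.01937964, 1.10456747]), 'attitude': array([ 0.10796639, -0.0935218 , -1.59265801])}
side {'vertical_fov': 44.517737094387016, 'cx': 259.8874628089596, 'cy': 200.7466289260586, 'k1': -0.029505793577743678, 'eye': array([0.1758483 , 0.51028645, 0.80428562]), 'attitude': array([ 0.31092591, -0.88538588, -2.32213683])}
```

View pics/top0.png

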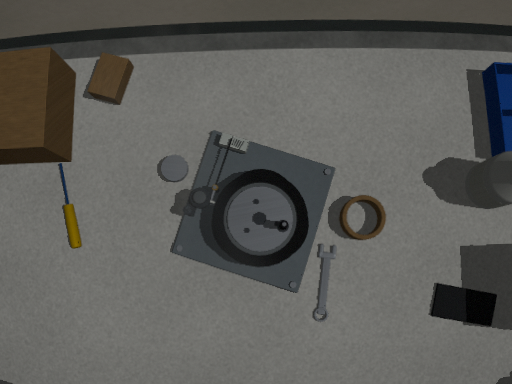

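View pics/side0.png

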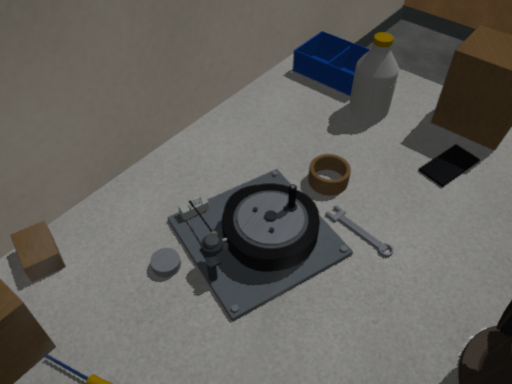

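Top view: marker cap about (201,197), scale (234,143), handle top (284,225), and the stand's four screws at (329,171), (180,248), (295,285) and (213,135). The tape, spanner and tin are beside it.

Run:
```python
from h import *
f=grab('top'); g=grab('side')
cv2.imwrite('pics/topz.png',cv2.resize(f['pixels'][120:300,150:390],None,fx=3.2,fy=3.2,interpolation=cv2.INTER_CUBIC))
for n,u,v,z in [('s1',329,171,.012),('s2',180,248,.012),('s3',295,285,.012),('s4',213,135,.012),('marker',201,197,.086),('handle',284,225,.135),('tape',363,217,.045),('tin',174,168,.024),('wheel',260,218,.07)]:
    print(n,onz(f,u,v,z).round(4))
S=[onz(f,u,v,.012) for u,v in[(329,171),(180,248),(295,285),(213,135)]]
print('centre',np.mean(S,0))
print('side marker',onz(g,212,241,.086),'handle',onz(g,292.5,187,.135))
```

```text
s1 [ 0.6482 -0.1322  0.012 ]
s2 [0.4853 0.2011 0.012 ]
s3 [ 0.3994 -0.0485  0.012 ]
s4 [0.7371 0.1253 0.012 ]
marker [0.5877 0.1443 0.086 ]
handle [ 0.5226 -0.0229  0.135 ]
tape [ 0.541  -0.1969  0.045 ]
tin [0.6617 0.2116 0.024 ]
wheel [0.5427 0.0237 0.07  ]
centre [0.56750168 0.03643334 0.012     ]
side marker [0.58370482 0.15002983 0.086     ] handle [ 0.52358384 -0.02193606  0.135     ]
```

View pics/topz.png

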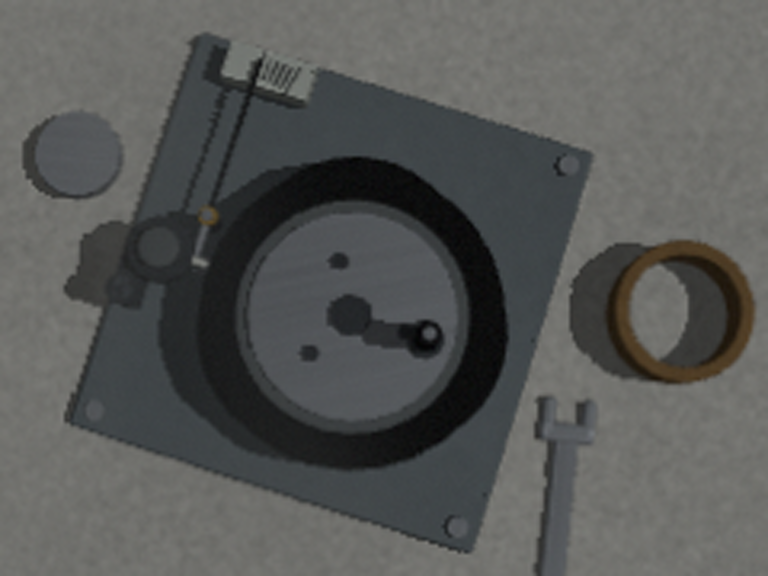

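```bash
cat >> h.py <<'E'
def go(P,yaw=None,s=None):
    """row (turn, shift mm) from current pose to world P, tool down with tool-x at yaw; prints"""
    s=s or arm.observe(); R0=R.from_rotvec(s['tool_rot']); 
    sh=R0.inv().apply(np.array(P)-s['position'])*1000
    if yaw is None: t=np.zeros(3)
    else:
        Rt=R.from_matrix(np.array([[np.cos(yaw),np.sin(yaw),0],[np.sin(yaw),-np.cos(yaw),0],[0,0,-1.]]))
        t=(R0.inv()*Rt).as_rotvec()
    return t.round(4),sh.round(1)
def yawof(s): return (lambda M:np.arctan2(M[1,0],M[0,0]))(R.from_rotvec(s['tool_rot']).as_matrix())
E
python3 - <<'E'
from h import *
f=grab('wrist'); print(f['hand_eye'],f['vertical_fov'],f['k1'],f['cx'],f['cy'])
print('yaw',yawof(f['s']))
for y in(-1.9,-.4,-.34,0,1.2): print(y,go([.545,.02,.40],y))
M,e=campose(f);print(M,e)
E
```

```text
[[-4.97032207e-04  9.67716430e-01  2.52040998e-01  6.66563918e-02]
 [ 9.99999638e-01  6.55168792e-04 -5.43505135e-04  1.87266052e-04]
 [-6.91088245e-04  2.52040637e-01 -9.67716405e-01 -1.91298029e-01]
 [ 0.00000000e+00  0.00000000e+00  0.00000000e+00  1.00000000e+00]] 67.76162609666663 -0.04595551838420594 255.77351975105714 191.7390169458618
yaw -0.36985022908540555
-1.9 (array([ 6.0000e-04, -7.0000e-04,  1.5301e+00]), array([ 500.9,  459.3, -206.7]))
-0.4 (array([ 0.0008, -0.0001,  0.0301]), array([ 500.9,  459.3, -206.7]))
-0.34 (array([ 0.0008, -0.0001, -0.0299]), array([ 500.9,  459.3, -206.7]))
0 (array([ 8.000e-04,  1.000e-04, -3.699e-01]), array([ 500.9,  459.3, -206.7]))
1.2 (array([ 7.0000e-04,  6.0000e-04, -1.5699e+00]), array([ 500.9,  459.3, -206.7]))
[[-0.36193887  0.90198465  0.23542293]
 [-0.93220028 -0.3506668  -0.08964056]
 [ 0.0017006  -0.25190572  0.96775029]] [0.30601069 0.60498543 0.38408847]
```

Run:
```python
from h import *
print(go([.48,.045,.25],-.37))
```

```text
(array([ 0.0008, -0.0001,  0.0001]), array([431.3, 459.3, -56.7]))
```

>>> send_rows([
  [0,0,0,100,100,-57,1],
  [0,0,0,431,459,-57,1],
  [0,0,0,431,459,-57,1],
  [0,0,0,431,459,-57,1],
  [0,0,0,431,459,-57,1],
  [0,0,0,431,459,-57,1],
  [0,0,0,431,459,-57,1],
  [0,0,0,431,459,-57,1],
  [0,0,0,431,459,-57,1],
  [0,0,0,431,459,-57,1],
  [0,0,0,431,459,-57,1],
  [0,0,0,431,459,-57,1],
  [0,0,0,431,459,-57,1],
  [0,0,0,431,459,-57,1],
  [0,0,0,431,459,-57,1],
  [0,0,0,431,459,-57,1],
  [0,0,0,431,459,-57,1],
  [0,0,0,431,459,-57,1],
])

```text
t: 2.05
position: [0.4797, 0.0465, 0.2504]
tool_rot: [-3.088, 0.575, -0.0]
contact_force: [0.1, 0.1, 0.3]
width: 0.0878
```

Run:
```python
from h import *
f=grab('wrist'); 
cv2.imwrite('pics/w1.png',f['pixels'])
import pickle; pickle.dump({k:v for k,v in f.items()},open('w1.pkl','wb'))
print(f['s']['position'],yawof(f['s']),f['s']['qd'])
```

```text
[0.47973025 0.04649691 0.2503888 ] -0.36811363280068327 [-1.04578536e-03  1.68489331e-04  1.22212371e-03  3.59257323e-05
  2.76210656e-04  1.92764349e-03]
```

View pics/w1.png

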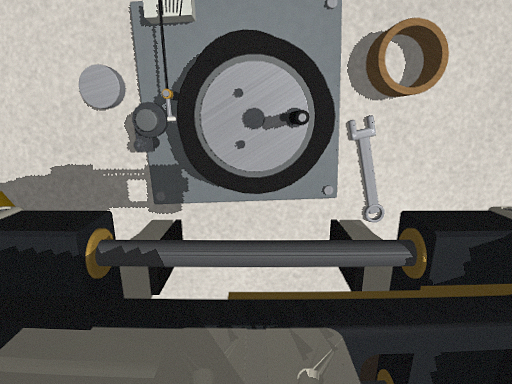

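Wrist view: the whole wheel is visible. Hub about (254,118), handle top (299,117), marker cap (150,120), nose near (171,117). Next I measure the tyre outline.

Run:
```python
from h import *
import pickle
from scipy.optimize import least_squares
f=pickle.load(open('w1.pkl','rb'))
px=f['pixels']; g=px.max(2).astype(int); zm=f['z_map']
print('grays tyre',px[60,200],px[180,254],'shadow',px[150,160],'plate',px[60,330])
F=192/np.tan(np.radians(f['vertical_fov'])/2)
K=np.array([[F,0,f['cx']],[0,F,f['cy']],[0,0,1.]])
M,e=campose(f)
def pts(u,v,z):
    p=cv2.undistortPoints(np.stack([u,v],-1).reshape(-1,1,2).astype(float),K,np.array([f['k1'],0,0,0,0.]))[:,0]
    d=np.c_[p[:,0],-p[:,1],-np.ones(len(p))]@M.T
    return e+d*((z-e[2])/d[:,2])[:,None]
# handle/marker/centre
for n,u,v,z in[('handle',299,117,.135),('marker',149.5,119.5,.086),('hub',254,118,.07),('sBR',328,190,.014),('sTR',331,3,.014),('sBL',159,197,.014),('nose',171,118,.054)]: print(n,onz(f,u,v,z).round(4))
# depth heights along row 118
vv,uu=np.mgrid[0:205,100:360]
p=cv2.undistortPoints(np.stack([uu,vv],-1).reshape(-1,1,2).astype(float),K,np.array([f['k1'],0,0,0,0.]))[:,0]
d=np.c_[p[:,0],-p[:,1],-np.ones(len(p))]@M.T
W=(e+d*zm[0:205,100:360].reshape(-1,1)).reshape(205,260,3)
print('z row120',(W[120,::8,2]*1000).round())
# tyre outer edge: dark & subpixel gray crossing along radial lines in world at z=.07
c=onz(f,254,118,.07)[:2]; G=cv2.GaussianBlur(g.astype(np.float32),(3,3),0)
for it in range(3):
    A=np.radians(np.arange(0,360,5)); Rr=[]
    for a in A:
        r=np.arange(.085,.12,.0004)
        P=[proj(f,[c[0]+x*np.cos(a),c[1]+x*np.sin(a),.068]) for x in r]
        P=np.array(P,np.float32)
        val=cv2.remap(G,P[:,0][None],P[:,1][None],cv2.INTER_LINEAR)[0]
        k=np.argmax(val>45); Rr.append(r[k] if val.max()>45 else np.nan)
    Rr=np.array(Rr); m=np.isfinite(Rr)
    q=np.c_[c[0]+Rr*np.cos(A),c[1]+Rr*np.sin(A)][m]
    s=least_squares(lambda x:np.hypot(q[:,0]-x[0],q[:,1]-x[1])-x[2],[*c,.1],loss='soft_l1',f_scale=.0005)
    c=s.x[:2]
print('centre',s.x)
for a,r in zip(A,Rr): print(int(np.degrees(a)+.5),round(r*1000,1),end='; ')
```

```text
grays tyre [33 29 34] [27 24 19] shadow [130 125 119] plate [131 125 119]
handle [ 0.5261 -0.0201  0.135 ]
marker [0.5867 0.1434 0.086 ]
hub [0.542  0.0244 0.07  ]
sBR [ 0.4001 -0.0431  0.014 ]
sTR [ 0.6464 -0.127   0.014 ]
sBL [0.4844 0.2062 0.014 ]
nose [0.5819 0.1267 0.054 ]
z row120 [  0.   2.  -1.  -0.  76.  84.  85.  84.  76.  68.  68.  70.  71.  74.
  74.  74.  74.  73.  79.  82.  81.  73.  74.  80. 114. 135. 135.  71.
  68.  70.  -0.  -2.   0.]
centre [0.54284353 0.02458926 0.09904214]
0 102.6; 5 102.6; 10 101.8; 15 100.6; 20 99.8; 25 98.2; 30 97.8; 35 98.6; 40 97.8; 45 98.2; 50 98.2; 55 104.2; 60 98.2; 65 98.2; 70 98.2; 75 98.6; 80 98.2; 85 98.6; 90 99.0; 95 100.6; 100 101.4; 105 101.8; 110 102.2; 115 101.8; 120 101.8; 125 101.4; 130 100.6; 135 99.0; 140 98.2; 145 98.2; 150 99.0; 155 98.6; 160 98.6; 165 98.6; 170 98.6; 175 99.4; 180 98.6; 185 98.6; 190 99.0; 195 99.0; 200 99.0; 205 98.6; 210 99.0; 215 99.0; 220 98.6; 225 99.4; 230 100.6; 235 101.4; 240 102.2; 245 101.8; 250 101.8; 255 101.4; 260 101.0; 265 99.8; 270 98.6; 275 98.2; 280 98.2; 285 97.8; 290 98.2; 295 98.2; 300 98.2; 305 98.2; 310 97.8; 315 97.8; 320 97.4; 325 97.8; 330 99.4; 335 101.0; 340 101.8; 345 102.6; 350 103.0; 355 103.4;
```

Run:
```python
from h import *
import pickle
f=pickle.load(open('w1.pkl','rb'))
zm=f['z_map'];F=192/np.tan(np.radians(f['vertical_fov'])/2)
K=np.array([[F,0,f['cx']],[0,F,f['cy']],[0,0,1.]]);M,e=campose(f)
vv,uu=np.mgrid[0:205,100:360]
p=cv2.undistortPoints(np.stack([uu,vv],-1).reshape(-1,1,2).astype(float),K,np.array([f['k1'],0,0,0,0.]))[:,0]
d=np.c_[p[:,0],-p[:,1],-np.ones(len(p))]@M.T
W=(e+d*zm[0:205,100:360].reshape(-1,1)).reshape(205,260,3)
def rep(n,m):
    q=W[m]; r=cv2.minEnclosingCircle((q[:,:2]*1000).astype(np.float32))
    print(n,m.sum(),'mean',q.mean(0).round(4),'median z',np.median(q[:,2]).round(4),'circ',np.round(r[0],1),round(r[1],1),'px',uu[m].mean().round(1),vv[m].mean().round(1),uu[m].min(),uu[m].max(),vv[m].min(),vv[m].max())
z=W[...,2]
rep('handle',(z>.128)&(z<.142)&(uu>270)&(uu<320))
rep('cap',(z>.0825)&(z<.092)&(uu<175)&(uu>125))
rep('housing',(z>.062)&(z<.092)&(uu<172)&(uu>125)&(vv>95)&(vv<145))
g=f['pixels'].max(2); print(g[105:130,285:313])
```

```text
handle 183 mean [ 0.5251 -0.0221  0.135 ] median z 0.1352 circ [524.7 -22.6] 7.9 px 301.2 117.2 294 308 110 124
cap 394 mean [0.5878 0.1473 0.0856] median z 0.0857 circ [588.2 148.4] 14.1 px 146.4 119.8 136 157 108 131
housing 1192 mean [0.5848 0.1484 0.0771] median z 0.076 circ [579.8 154.1] 32.2 px 149.1 122.2 132 171 102 144
[[166 167 167 170 168 168 175 173 167 167 171 169 170 171 171 173 174 176
  173 173 168 167 162 114 116 123 119 121]
 [169 171 167 169 173 173 173 173 172 173 177 177 177 177 175 176 172 173
  169 166 168 168 190 108 115 123 120 126]
 [167 172 171 177 175 183 156 157 151 152 153 155 158 178 175 177 171 165
  167 168 170 159 202 112 116 122 119 122]
 [168 176 175 180 148 146  75  70  63  62  65  59  84 134 135 170 175 174
  173 166 158 165 176 106 118 117 115 122]
 [170 180 148 150  72  45  70  78  73  78  76  77  68  71  57 104 154 150
  147 162 169 170 177 108 114 119 121 123]
 [176 181  89  68  73  80  78  81  75  71  71  62  71  51  32  33  38  39
   31 106 153 161 184 147 114 118 117 117]
 [150 148  78  71  73  87  72  67  54  35  20   9   0  23  25  25  2
[... 1455 characters left out ...]
 82  83  57  54  35  64  45  29  65  68  65  58  44  36  21   4  23  63
   54 129 145 185 184 120 114 119 118 119]
 [146 142  87  73  42  74  62  62  78  74  84  79  67  64  93 131 134 145
  140 183 177 178 183 111 113 116 119 120]
 [166 173 143 148  75  68  65  74  70  63  67  69 101  99 155 179 179 177
  174 175 169 171 176 112 115 120 119 126]
 [163 165 171 172 142 137  77  67 134 141 139 136 148 149 170 169 172 173
  172 172 167 164 153 112 113 120 117 126]
 [163 165 163 163 163 170 143 137 171 176 175 167 170 170 170 171 172 169
  169 164 168 170 116 113 114 118 122 128]
 [161 161 163 159 169 163 167 168 169 164 166 167 167 169 168 169 167 162
  161 163 170 171 107 115 121 119 117 131]]
```

Run:
```python
from h import *
s=arm.observe(); print(s['q'].round(3),go([.5248,-.0223,.095],np.radians(249-180-180)))
```

```text
[ 0.506 -0.    -0.304 -0.    -1.267  0.697] (array([-1.0000e-04,  1.0000e-04,  1.5691e+00]), array([ 66.7,  47.9, 155.4]))
```

>>> send_rows([
  [0,0,0.785,33,24,40,1],
  [0,0,1.569,67,48,60,1],
  [0,0,1.569,67,48,60,1],
  [0,0,1.569,67,48,60,1],
  [0,0,1.569,67,48,60,1],
  [0,0,1.569,67,48,60,1],
  [0,0,1.569,67,48,60,1],
  [0,0,1.569,67,48,60,1],
  [0,0,1.569,67,48,60,1],
  [0,0,1.569,67,48,60,1],
  [0,0,1.569,67,48,60,1],
  [0,0,1.569,67,48,60,1],
  [0,0,1.569,67,48,60,1],
  [0,0,1.569,67,48,85,1],
  [0,0,1.569,67,48,110,1],
  [0,0,1.569,67,48,135,1],
  [0,0,1.569,67,48,155,1],
  [0,0,1.569,67,48,155,1],
])

```text
t: 3.9
position: [0.523, -0.0236, 0.0928]
tool_rot: [1.777, -2.585, -0.003]
contact_force: [0.4, -0.4, -0.2]
width: 0.0879
```

Run:
```python
from h import *
s=arm.observe(); print(s['q'].round(3),s['contact_force'],go([.5248,-.0223,.095],np.radians(-111)))
f=grab('top');g=grab('side')
a=cv2.resize(f['pixels'][120:300,150:390],(400,300),interpolation=cv2.INTER_CUBIC)
b=cv2.resize(g['pixels'][160:310,150:350],(400,300),interpolation=cv2.INTER_CUBIC)
cv2.imwrite('pics/g1.png',np.hstack([a,b]))
```

```text
[ 0.329  0.205 -0.453 -0.001 -0.918 -0.695] [ 0.38648431 -0.41844628 -0.24321981] (array([ 0.0042, -0.0028,  0.0001]), array([-1.9, -1.2, -2.2]))
```

View pics/g1.png

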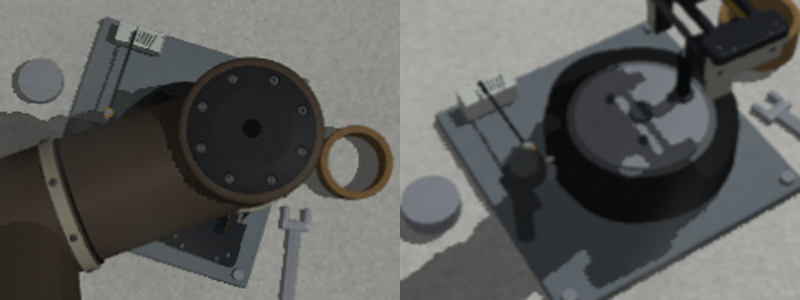

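>>> send_rows([
  [0,0,0,-1,-1,-2,0.6],
  [0,0,0,-1,-1,-2,0.3],
  [0,0,0,-1,-1,-2,0.22],
  [0,0,0,-1,-1,-2,0.15],
  [0,0,0,-1,-1,-2,0.1],
  [0,0,0,-1,-1,-2,0.1],
  [0,0,0,-1,-1,-2,0.1],
  [0,0,0,-1,-1,-2,0.1],
], newtons=8)

```text
t: 4.8
position: [0.5264, -0.0228, 0.0973]
tool_rot: [1.777, -2.59, -0.0]
contact_force: [0.7, -0.6, -0.1]
width: 0.0292
```

```bash
cat > rd.py <<'E'
from h import *
import sys
s=arm.observe(); C=np.array([.5428,.0246])
d=s['position'][:2]-C; th=np.degrees(np.arctan2(d[1],d[0]))
print('t',s['t'],'pos',s['position'].round(4),'yaw',np.degrees(yawof(s)).round(1),'F',s['contact_force'].round(1),'w',s['width'],'polar',th.round(1),np.hypot(*d).round(4))
rm=s['contact_force'][:2]; u=d/np.hypot(*d); print('radial F',(rm@u).round(1),'tang',(rm@[-u[1],u[0]]).round(1))
f=grab('side'); p=f['pixels']; np.save(f'pics/side_{s["t"]:.2f}.npy',p)
cv2.imwrite('pics/'+sys.argv[1],cv2.resize(p[185:260,165:245],None,fx=6,fy=6,interpolation=cv2.INTER_CUBIC))
E
python3 rd.py n1.png; python3 -c "
import h,numpy as np
from h import *
f=grab('side')
# needle prediction: axis frame
O=np.array([.5456,.023,0]);x=np.array([.947,-.3214,0]);y=np.array([.3214,.947,0])
for py in (106,100,95,90,84): print(py,proj(f,O+x*.112+y*py/1000+[0,0,.048]).round(1), proj(f,O+x*.144+y*py/1000+[0,0,.048]).round(1))
"
```

```text
t 4.8 pos [ 0.5264 -0.0228  0.0973] yaw -111.1 F [ 0.7 -0.6 -0.1] w 0.029162045014991554 polar -109.1 0.0502
radial F 0.3 tang 0.8
106 [198.3 209. ] [191.5 199.5]
100 [200.8 207.9] [194.  198.4]
95 [202.9 206.9] [196.  197.5]
90 [204.9 206. ] [198.1 196.6]
84 [207.4 204.9] [200.5 195.5]
```

View pics/n1.png

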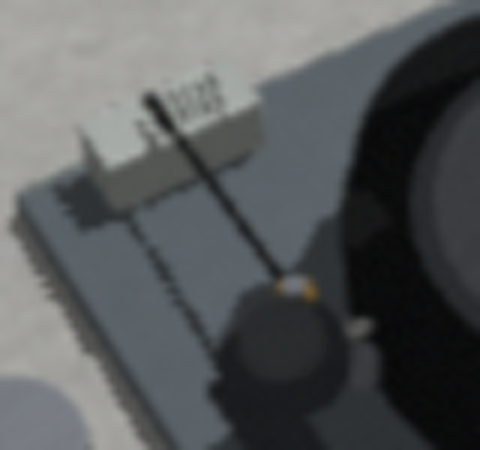

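>>> send_rows([
  [0,0,0,0,0,0,0.05],
  [0,0,0,0,0,0,0.05],
  [0,0,0,0,0,0,0.05],
  [0,0,0,0,0,0,0.05],
])

```text
t: 5.3
position: [0.5263, -0.0228, 0.0973]
tool_rot: [1.777, -2.59, -0.0]
contact_force: [0.1, -0.4, 0.6]
width: 0.0148
```

```bash
python3 rd.py n2.png
python3 - <<'E'
# write needle tracker
open('nt.py','w').write('''
from h import *
O=np.array([.5456,.023,0]);X=np.array([.947,-.3214,0]);Y=np.array([.3214,.947,0])
def needle(f):
    """pointer angle: for each distance along lever, darkest pixel across y (homography by projecting axis-frame pts at z=.048)"""
    G=cv2.cvtColor(f['pixels'],cv2.COLOR_BGR2GRAY)
    r=np.arange(.050,.113,.003); ys=np.arange(.075,.125,.0005); pts=[]
    for d in r:
        q=np.array([proj(f,O+X*(.032+d)*1+Y*yy+[0,0,.048]) for yy in ys],np.float32)
        v=cv2.remap(G,q[:,0][None],q[:,1][None],cv2.INTER_CUBIC)[0].astype(float)
        k=int(np.argmin(v)); pts.append((d,ys[k],v[k],np.median(v)))
    return np.array(pts)
''')
E
python3 - <<'E'
from nt import *
print(proj(grab('side'),O+X*.032+Y*.106+[0,0,.048]))
p=needle(grab('side')); print((p*[1000,1000,1,1]).round(1))
E
```

```text
t 5.3 pos [ 0.5263 -0.0228  0.0973] yaw -111.1 F [ 0.1 -0.4  0.6] w 0.014797197569733137 polar -109.2 0.0502
radial F 0.3 tang 0.2
[216.31855754 234.34498387]
[[ 50.  111.   37.   97. ]
 [ 53.  110.5  41.   97. ]
 [ 56.  111.   46.   97. ]
 [ 59.  111.   44.   97. ]
 [ 62.  111.   39.   96. ]
 [ 65.  110.5  38.   83.5]
 [ 68.  111.   35.   66. ]
 [ 71.  111.   35.   81. ]
 [ 74.  111.   36.   84. ]
 [ 77.  111.   37.   84. ]
 [ 80.  111.   42.   84. ]
 [ 83.  111.5  39.   84. ]
 [ 86.  111.   41.   97. ]
 [ 89.  111.5  56.  136. ]
 [ 92.  112.   54.  148.5]
 [ 95.  112.   36.  134. ]
 [ 98.  112.   29.  134. ]
 [101.  111.5  35.  138. ]
 [104.  111.5  43.  142.5]
 [107.  111.5  36.  140.5]
 [110.  111.5  52.  160. ]]
```

```bash
python3 -c "
import numpy as np
for t in range(4,77,4):
  a=np.radians(t+1.9); print(t,(-np.radians(t)).round(3),(50*(np.cos(a)-.99945)).round(1),(-50*(np.sin(a)-.03316)).round(1))"
```

```text
4 -0.07 -0.2 -3.5
8 -0.14 -0.7 -6.9
12 -0.209 -1.4 -10.4
16 -0.279 -2.4 -13.7
20 -0.349 -3.6 -17.0
24 -0.419 -5.0 -20.2
28 -0.489 -6.6 -23.3
32 -0.559 -8.5 -26.2
36 -0.628 -10.5 -29.1
40 -0.698 -12.8 -31.7
44 -0.768 -15.2 -34.2
48 -0.838 -17.8 -36.6
52 -0.908 -20.5 -38.7
56 -0.977 -23.4 -40.7
60 -1.047 -26.4 -42.4
64 -1.117 -29.6 -44.0
68 -1.187 -32.8 -45.3
72 -1.257 -36.1 -46.4
76 -1.326 -39.5 -47.2
```

First 24°, then check the forces.

>>> send_rows([
  [0,0,-0.07,-0.2,-3.5,0,0.05],
  [0,0,-0.14,-0.7,-6.9,0,0.05],
  [0,0,-0.209,-1.4,-10.4,0,0.05],
  [0,0,-0.279,-2.4,-13.7,0,0.05],
  [0,0,-0.349,-3.6,-17,0,0.05],
  [0,0,-0.419,-5,-20.2,0,0.05],
])

```text
t: 6.05
position: [0.5464, -0.0256, 0.0972]
tool_rot: [2.279, -2.16, -0.001]
contact_force: [-3.5, 0.4, 1.6]
width: 0.0155
```

```bash
cat >> nt.py <<'E'
def ang(f):
    p=needle(f); a=np.polyfit(p[:,0],p[:,1],1); res=p[:,1]-np.polyval(a,p[:,0]); m=abs(res)<.0015
    a=np.polyfit(p[m,0],p[m,1],1); return -np.arctan(a[0]),a[1],m.sum(), 1000*p[-3:,1].mean()
E
echo "
from nt import ang
print('pointer',np.round(ang(f),4))" >> rd.py; python3 rd.py n3.png
```

```text
t 6.05 pos [ 0.5464 -0.0256  0.0972] yaw -86.9 F [-3.5  0.4  1.6] w 0.01552773505516354 polar -85.9 0.0504
radial F -0.6 tang -3.5Traceback (most recent call last):
  File "rd.py", line 11, in <module>
    print('pointer',np.round(ang(f),4))
                             ~~~^^^
  File "nt.py", line 14, in ang
    p=needle(f); a=np.polyfit(p[:,0],p[:,1],1); res=p[:,1]-np.polyval(a,p[:,0]); m=abs(res)<.0015
  File "nt.py", line 9, in needle
    q=np.array([proj(f,O+X*(.032+d)*1+Y*yy+[0,0,.048]) for yy in ys],np.float32)
                ^^^^
NameError: name 'proj' is not defined
```

```bash
head -5 nt.py; ls; python3 -c "
from nt import *
print(np.round(ang(grab('side')),4))"
```

```text
from h import *
O=np.array([.5456,.023,0]);X=np.array([.947,-.3214,0]);Y=np.array([.3214,.947,0])
def needle(f):
    """pointer angle: for each distance along lever, darkest pixel across y (homography by projecting axis-frame pts at z=.048)"""
h.py
nt.py
pics
rd.py
w1.pkl
[-1.880e-02  1.095e-01  2.100e+01  1.115e+02]
```

>>> send_rows([
  [0,0,-0.07,-0.2,-3.5,0,0.05],
  [0,0,-0.14,-0.6,-7,0,0.05],
  [0,0,-0.209,-1.3,-10.4,0,0.05],
  [0,0,-0.279,-2.2,-13.7,0,0.05],
  [0,0,-0.349,-3.3,-17,0,0.05],
  [0,0,-0.419,-4.7,-20.3,0,0.05],
  [0,0,-0.489,-6.3,-23.4,0,0.05],
  [0,0,-0.559,-8.1,-26.4,0,0.05],
  [0,0,-0.628,-10.1,-29.2,0,0.05],
])

```text
t: 7.05
position: [0.5746, -0.0146, 0.0972]
tool_rot: [2.833, -1.354, -0.002]
contact_force: [-3.6, -3.2, 2.8]
width: 0.0151
```

```bash
sed -i 's/^from nt import ang/import nt/;s/np.round(ang/np.round(nt.ang/' rd.py; python3 rd.py n4.png
```

```text
t 7.05 pos [ 0.5746 -0.0146  0.0972] yaw -51.1 F [-3.6 -3.2  2.8] w 0.015129062656147751 polar -50.9 0.0505
radial F 0.2 tang -4.8Traceback (most recent call last):
  File "rd.py", line 11, in <module>
    print('pointer',np.round(nt.ang(f),4))
                             ~~~~~~^^^
  File "nt.py", line 14, in ang
    p=needle(f); a=np.polyfit(p[:,0],p[:,1],1); res=p[:,1]-np.polyval(a,p[:,0]); m=abs(res)<.0015
  File "nt.py", line 9, in needle
    q=np.array([proj(f,O+X*(.032+d)*1+Y*yy+[0,0,.048]) for yy in ys],np.float32)
                ^^^^
NameError: name 'proj' is not defined
```

```bash
sed -i '/nt/d' rd.py; cat > pt.sh <<'E'
python3 rd.py $1
python3 -c "
from nt import *
print('pointer',np.round(ang(grab('side')),4))"
E
sed -n 1,12p rd.py; bash pt.sh n5.png
```

```text
from h import *
import sys
s=arm.observe(); C=np.array([.5428,.0246])
d=s['position'][:2]-C; th=np.degrees(np.arctan2(d[1],d[0]))
f=grab('side'); p=f['pixels']; np.save(f'pics/side_{s["t"]:.2f}.npy',p)

pointer [ 0.1419  0.1112 21.     96.    ]
```

```bash
cat > pt.sh <<'E'
python3 -c "
from nt import *
s=arm.observe(); C=np.array([.5428,.0246]); d=s['position'][:2]-C; u=d/np.hypot(*d); F=s['contact_force'][:2]
print('t',s['t'],'polar',np.degrees(np.arctan2(d[1],d[0])).round(1),np.hypot(*d).round(4),'yaw',np.degrees(yawof(s)).round(1),'Frad',(F@u).round(1),'Ftan',(F@[-u[1],u[0]]).round(1),'w',s['width'])
print('pointer',np.round(ang(grab('side')),4),np.round(ang(grab('side')),4))"
E
bash pt.sh
```

```text
t 7.2 polar -50.1 0.0505 yaw -51.3 Frad 0.1 Ftan -3.0 w 0.015445763618322656
pointer [ 0.1417  0.1111 21.     96.    ] [ 0.1408  0.111  21.     95.8333]
```

>>> send_rows([
  [0,0,-0.07,-0.1,-3.5,0,0.05],
  [0,0,-0.105,-0.3,-5.2,0,0.05],
  [0,0,-0.105,-0.3,-5.2,0,0.05],
])

```text
t: 7.6
position: [0.5792, -0.0104, 0.0973]
tool_rot: [2.901, -1.206, -0.001]
contact_force: [-2.7, -1.7, 1.1]
width: 0.015
```

```bash
bash pt.sh
```

```text
t 7.6 polar -43.9 0.0506 yaw -45.2 Frad -0.7 Ftan -3.1 w 0.014983688683724253
pointer [ 0.1809  0.1117 21.     92.    ] [ 0.1807  0.1117 21.     92.    ]
```

>>> send_rows([
  [0,0,-0.052,-0.1,-2.6,0,0.05],
  [0,0,-0.087,-0.2,-4.4,0,0.05],
  [0,0,-0.087,-0.2,-4.4,0,0.05],
])

```text
t: 8.0
position: [0.5823, -0.007, 0.0973]
tool_rot: [-2.951, 1.079, 0.0]
contact_force: [-3.3, -1.1, 1.6]
width: 0.0151
```

```bash
bash pt.sh
```

```text
t 8.0 polar -38.6 0.0506 yaw -40.2 Frad -1.9 Ftan -2.9 w 0.015062404768829672
pointer [ 0.183   0.1111 21.     91.1667] [ 0.1836  0.1111 21.     91.1667]
```

>>> send_rows([
  [0,0,-0.052,-0.1,-2.6,0,0.05],
  [0,0,-0.087,-0.2,-4.4,0,0.05],
  [0,0,-0.087,-0.2,-4.4,0,0.05],
])

```text
t: 8.4
position: [0.5851, -0.0035, 0.0973]
tool_rot: [-2.995, 0.949, 0.0]
contact_force: [-2.2, -0.7, 0.7]
width: 0.0151
```

```bash
bash pt.sh
```

```text
t 8.4 polar -33.6 0.0507 yaw -35.2 Frad -1.4 Ftan -1.8 w 0.015112114705850724
pointer [ 0.1853  0.1113 21.     91.    ] [ 0.1847  0.1112 21.     91.    ]
```

>>> send_rows([
  [0,0,-0.052,-0.1,-2.6,0,0.05],
  [0,0,-0.087,-0.2,-4.4,0,0.05],
  [0,0,-0.087,-0.2,-4.4,0,0.05],
])

```text
t: 8.8
position: [0.5874, 0.0003, 0.0973]
tool_rot: [-3.033, 0.818, 0.0]
contact_force: [-2.1, 0.2, 0.9]
width: 0.015
```

```bash
bash pt.sh
```

```text
t 8.8 polar -28.6 0.0508 yaw -30.2 Frad -2.0 Ftan -0.9 w 0.014961350127407484
pointer [ 0.1819  0.1117 21.     91.8333] [ 0.1809  0.1117 21.     92.    ]
```

>>> send_rows([
  [0,0,-0.052,-0.1,-2.6,0,0.05],
  [0,0,-0.087,-0.2,-4.4,0,0.05],
  [0,0,-0.087,-0.2,-4.4,0,0.05],
])

```text
t: 9.2
position: [0.5894, 0.0041, 0.0973]
tool_rot: [-3.066, 0.685, 0.0]
contact_force: [-3.9, 0.9, -0.3]
width: 0.0149
```

```bash
bash pt.sh
```

```text
t 9.2 polar -23.7 0.0509 yaw -25.2 Frad -3.9 Ftan -0.8 w 0.014927178727547955
pointer [ 0.1485  0.1106 21.     94.6667] [ 0.1476  0.1106 21.     94.6667]
```

>>> send_rows([
  [0,0,0.07,0,3.5,0,0.05],
  [0,0,0.14,-0.3,7,0,0.05],
  [0,0,0.214,-0.8,10.6,0,0.05],
  [0,0,0.214,-0.8,10.6,0,0.05],
  [0,0,0.214,-0.8,10.6,0,0.05],
])

```text
t: 9.8
position: [0.5846, -0.0048, 0.0973]
tool_rot: [-2.976, 1.005, -0.001]
contact_force: [-1.2, 3.7, -1.8]
width: 0.0152
```

```bash
bash pt.sh
```

```text
t 9.8 polar -35.1 0.0511 yaw -37.3 Frad -3.1 Ftan 2.3 w 0.015222167465623201
pointer [ 0.1691  0.1116 21.     93.5   ] [ 0.1649  0.1114 21.     93.6667]
```

>>> send_rows([
  [0,0,0,0,0,0,0.25],
  [0,0,0,0,0,0,0.3],
  [0,0,0,0,0,0,0.4],
  [0,0,0,0,0,0,0.4],
])

```text
t: 10.3
position: [0.5846, -0.0055, 0.0975]
tool_rot: [2.976, -1.007, 0.001]
contact_force: [-0.7, -0.1, 0.3]
width: 0.0336
```

```bash
bash pt.sh
python3 - <<'E'
from h import *
f=grab('side')
cv2.imwrite('pics/rel.png',cv2.resize(f['pixels'][160:290,165:345],(720,520),interpolation=cv2.INTER_CUBIC))
E
```

```text
t 10.3 polar -35.7 0.0515 yaw -37.4 Frad -0.5 Ftan -0.5 w 0.033631550298938835
pointer [ 0.1819  0.1116 21.     91.8333] [ 0.1822  0.1116 21.     91.8333]
```

View pics/rel.png

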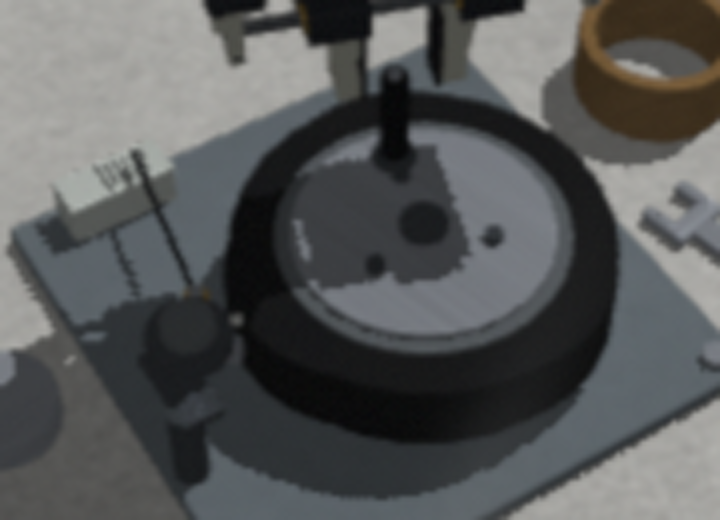

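>>> send_rows([
  [0,0,0,0,0,0,0.6],
  [0,0,0,0,0,0,0.6],
  [0,0,0,0,0,-20,0.6],
  [0,0,0,0,0,-55,0.6],
  [0,0,0,0,0,-70,0.6],
  [0,0,0,0,0,-70,0.3],
  [0,0,0,0,0,-70,0],
])

```text
t: 11.15
position: [0.5842, -0.0051, 0.1673]
tool_rot: [-2.975, 1.007, -0.0]
contact_force: [0.9, -0.6, -0.1]
width: 0.0415
```

```bash
bash pt.sh
python3 - <<'E'
from h import *
print(go([.588,.148,.10],np.radians(-18.8)),arm.observe()['position'])
f=grab('side')
cv2.imwrite('pics/n6.png',f['pixels'])
E
```

```text
t 11.15 polar -35.7 0.0509 yaw -37.4 Frad 1.1 Ftan 0.0 w 0.04149965935086076
pointer [ 0.1809  0.1115 21.     91.8333] [ 0.1813  0.1115 21.     91.8333]
(array([ 0.0009,  0.0014, -0.3248]), array([ -89.6, -124.5,   66.3])) [ 0.58362168 -0.00527953  0.16630525]
```

>>> send_rows([
  [0,0,-0.14,-40,-55,0,0],
  [0,0,-0.28,-75,-104,0,0],
  [0,0,-0.325,-90,-124.5,20,0],
  [0,0,-0.325,-90,-124.5,50,0],
  [0,0,-0.325,-90,-124.5,50,0],
  [0,0,-0.325,-90,-124.5,50,0],
  [0,0,-0.325,-90,-124.5,50,0],
])

```text
t: 12.0
position: [0.5892, 0.1477, 0.1185]
tool_rot: [-3.099, 0.514, -0.002]
contact_force: [0.5, -0.6, 0.1]
width: 0.0004
```

```bash
bash pt.sh
python3 - <<'E'
from h import *
print(go([.588,.148,.088],np.radians(-18.8)),arm.observe()['position'],arm.observe()['width'])
f=grab('side'); w=grab('wrist')
a=cv2.resize(f['pixels'][190:290,170:270],(400,400),interpolation=cv2.INTER_CUBIC)
b=cv2.resize(w['pixels'][100:300,156:356],(400,400),interpolation=cv2.INTER_CUBIC)
cv2.imwrite('pics/m1.png',np.hstack([a,b]))
E
```

```text
t 12.0 polar 69.3 0.1315 yaw -18.8 Frad -0.4 Ftan -0.7 w 0.000355165017913261
pointer [ 0.4636  0.1175  2.     90.    ] [-1.55700e-01  7.76000e-02  4.00000e+00  9.38333e+01]
(array([-0.0014, -0.0015, -0.0009]), array([-1.4,  0.2, 30.8])) [0.58932503 0.14769816 0.11882826] 0.0004008541087474563
```

View pics/m1.png

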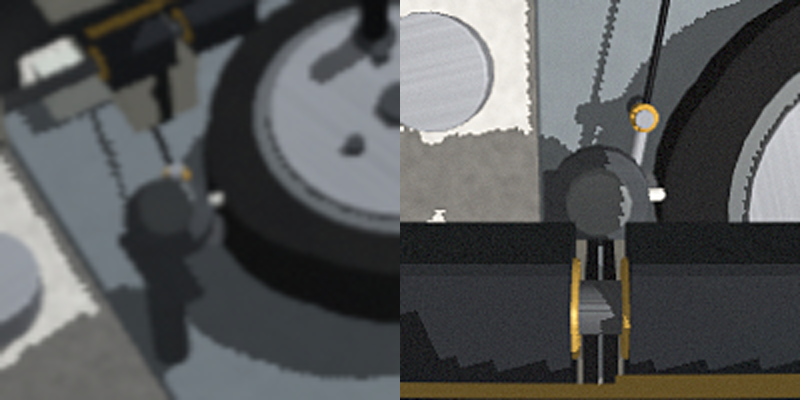

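>>> send_rows([
  [0,0,0,-1,0,12,0],
  [0,0,0,-1,0,24,0],
  [0,0,0,-1,0,31,0],
  [0,0,0,-1,0,31,0],
  [0,0,0,-1,0,31,0],
])

```text
t: 12.7
position: [0.5874, 0.1486, 0.0859]
tool_rot: [3.099, -0.512, -0.001]
contact_force: [-0.4, -0.4, 1.3]
width: 0.0005
```

>>> send_rows([
  [0,0,0,0,0,2,0],
  [0,0,0,0,0,4,0],
  [0,0,0,0,0,5,0],
  [0,0,0,0,0,5,0],
])

```text
t: 13.1
position: [0.5875, 0.1487, 0.0813]
tool_rot: [3.099, -0.513, -0.0]
contact_force: [0.4, -0.3, 0.5]
width: 0.0006
```

>>> send_rows([
  [0,0,0,0,0,1,0],
  [0,0,0,0,0,1.5,0],
  [0,0,0,0,0,1.5,0],
])

```text
t: 13.4
position: [0.5875, 0.1486, 0.0798]
tool_rot: [3.099, -0.513, -0.0]
contact_force: [-0.8, -0.6, -0.5]
width: 0.0004
```

Run:
```python
from h import *
print([arm.observe()['contact_force'].round(1) for _ in range(3)],arm.observe()['position'])
f=grab('side'); w=grab('wrist')
print([arm.observe()['contact_force'].round(1) for _ in range(3)])
a=cv2.resize(f['pixels'][190:290,170:270],(400,400),interpolation=cv2.INTER_CUBIC)
b=cv2.resize(w['pixels'][100:300,156:356],(400,400),interpolation=cv2.INTER_CUBIC)
cv2.imwrite('pics/m2.png',np.hstack([a,b]))
```

```text
[array([-0.8, -0.6, -0.5]), array([-0.8, -0.6, -0.5]), array([-0.8, -0.6, -0.5])] [0.58746932 0.14864347 0.07982507]
[array([-0.9, -0.1,  1.1]), array([-0.9, -0.1,  1.1]), array([-0.9, -0.1,  1.1])]
```

View pics/m2.png

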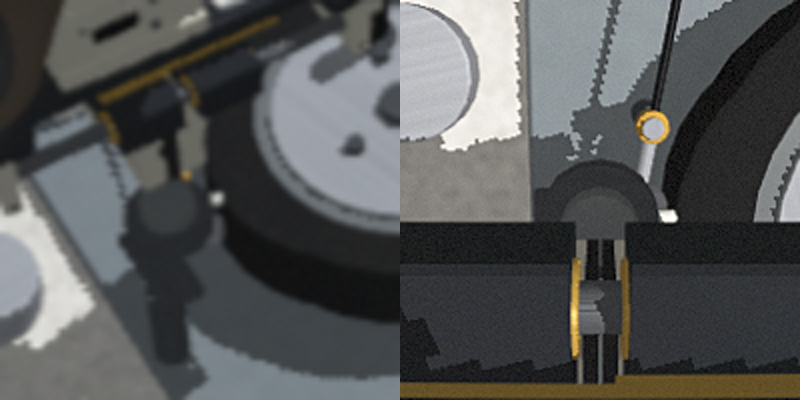

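Run:
```python
from h import *
f=grab('side'); w=grab('wrist'); s=w['s']
print('TCP side',proj(f,s['position']),'crop',(proj(f,s['position'])-[170,190])*4)
print('TCP wrist',proj(w,s['position']))
q=(proj(f,[.588,.148,.086])-[170,190])*4; print('cap est in crop',q)
for uv in[(165,205)]:
    print('cap seen side at z.086',onz(f,170+uv[0]/4,190+uv[1]/4,.086))
print('cap seen wrist', onz(w,156+(608-400)/2,100+205/2,.086))
# depth at cap in side
z=f['z_map']; 
for v in range(228,256,3): print(v,[round(float(1e3*(lambda r:(r[0]+r[1]*z[v,u])[2])(ray(f,u,v)))) for u in range(200,226,3)])
```

```text
TCP side [211.24371723 241.45088318] crop [164.97486893 205.80353273]
TCP wrist [255.42214501 214.78146708]
cap est in crop [164.30941814 196.78660082]
cap seen side at z.086 [0.58440652 0.15136819 0.086     ]
cap seen wrist [0.5968599  0.14223667 0.086     ]
228 [183, 145, 141, 132, 131, 130, 127, 70, 72]
231 [14, 129, 135, 130, 124, 123, 117, 68, 70]
234 [16, 14, 128, 122, 116, 78, 11, 63, 69]
237 [15, 75, 86, 87, 83, 86, 75, 46, 71]
240 [12, 77, 85, 85, 87, 85, 84, 77, 70]
243 [12, 78, 86, 87, 85, 85, 80, 75, 55]
246 [11, 77, 78, 82, 81, 79, 78, 74, 54]
249 [63, 74, 73, 77, 78, 77, 76, 69, 43]
252 [59, 66, 72, 72, 73, 70, 68, 11, 11]
255 [13, 64, 64, 65, 63, 67, 14, 13, 12]
```

Run:
```python
from h import *
f=grab('side'); z=f['z_map']
for v in (228,230,232,233,234,235,236):
    for u in range(203,222,2):
        e,d=ray(f,u,v); P=e+d*z[v,u]
        if .09<P[2]<.14: print(v,u,(P*1000).round(),f['pixels'][v,u].max(),end=' | ')
    print()
```

```text
228 207 [580. 161. 139.] 104 | 228 209 [583. 154. 130.] 81 | 228 211 [578. 154. 135.] 25 | 228 213 [577. 150. 131.] 27 | 228 215 [575. 146. 129.] 88 | 228 217 [573. 143. 128.] 104 | 228 219 [572. 140. 125.] 104 | 
230 203 [587. 166. 133.] 100 | 230 205 [581. 166. 138.] 104 | 230 207 [580. 162. 135.] 104 | 230 209 [579. 158. 132.] 103 | 230 211 [579. 154. 128.] 65 | 230 213 [577. 150. 126.] 24 | 230 215 [576. 147. 123.] 84 | 230 217 [574. 143. 121.] 104 | 230 219 [573. 139. 118.] 101 | 
232 203 [589. 165. 124.] 107 | 232 205 [581. 166. 132.] 102 | 232 207 [580. 162. 129.] 104 | 232 209 [578. 159. 127.] 104 | 232 211 [579. 154. 122.] 76 | 232 213 [578. 150. 119.] 23 | 232 215 [575. 148. 119.] 86 | 
233 203 [591. 163. 118.] 115 | 233 205 [581. 167. 130.] 102 | 233 207 [580. 163. 126.] 104 | 233 209 [579. 159. 124.] 104 | 233 211 [580. 154. 118.] 80 | 233 213 [576. 152. 119.] 25 | 
234 205 [581. 167. 127.] 103 | 234 207 [579. 164. 125.] 104 | 234 209 [579. 159. 121.] 103 | 234 211 [579. 154. 116.] 81 | 234 213 [577. 151. 115.] 38 | 
235 205 [583. 166. 121.] 107 | 235 207 [581. 163. 120.] 104 | 235 209 [579. 160. 119.] 101 | 235 211 [579. 155. 114.] 72 | 
236 205 [583. 166. 119.] 106 | 236 207 [579. 164. 120.] 100 |
```

>>> send_rows([
  [0,0,0,0,0,5,0],
  [0,0,0,0,0,10,0],
  [0,0,0,0,0,15,0],
  [0,0,0,0,0,15,0],
])

```text
t: 14.05
position: [0.5868, 0.1483, 0.0636]
tool_rot: [3.098, -0.513, -0.002]
contact_force: [-0.3, -0.3, 0.2]
width: 0.0003
```

Run:
```python
from h import *
s=arm.observe(); print(s['contact_force'].round(1),s['position'],s['width'])
f=grab('side'); z=f['z_map']
for v in range(228,246,2):
    for u in range(203,222,2):
        e,d=ray(f,u,v); P=e+d*z[v,u]
        print((P*1000).round().astype(int)[[0,2]],end=' ')
    print(v)
w=grab('wrist'); a=cv2.resize(f['pixels'][190:290,170:270],(400,400),interpolation=cv2.INTER_CUBIC)
b=cv2.resize(w['pixels'][100:300,156:356],(400,400),interpolation=cv2.INTER_CUBIC)
cv2.imwrite('pics/m3.png',np.hstack([a,b]))
```

```text
[-0.3 -0.3  0.2] [0.58679186 0.14830745 0.06363648] 0.00034172897192942785
[560 182] [558 181] [557 178] [555 177] [555 172] [553 172] [553 167] [574 127] [571 126] [570 123] 228
[559 178] [558 175] [557 173] [556 170] [579 127] [577 125] [578 119] [574 121] [571 121] [598  70] 230
[560 171] [559 169] [578 132] [578 128] [579 122] [578 119] [577 116] [573 117] [572 114] [571 111] 232
[591 115] [581 127] [580 125] [578 122] [580 115] [578 113] [577 110] [573 111] [571 110] [570 106] 234
[593 106] [581 121] [579 120] [578 117] [577 114] [576 110] [576 106] [572 107] [573 102] [598  51] 236
[609  74] [585 109] [580 113] [579 110] [176 804] [577 104] [575 102] [582  85] [584  75] [581  76] 238
[603  78] [586 103] [581 106] [579 106] [578 102] [584  86] [581  86] [578  85] [581  76] [578  75] 240
[602  75] [593  86] [581 102] [587  85] [583  86] [581  86] [578  85] [574  87] [576  77] [573  78] 242
[599  74] [592  81] [586  86] [582  89] [580  86] [576  88] [576  83] [575  79] [573  78] [571  76] 244
```

View pics/m3.png

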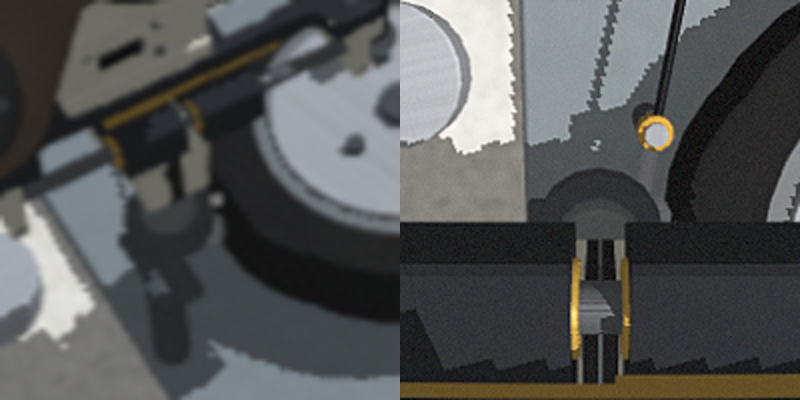

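>>> send_rows([
  [0,0,0,0,0,4,0],
  [0,0,0,0,0,8,0],
  [0,0,0,0,0,10,0],
  [0,0,0,0,0,10,0],
])

```text
t: 14.55
position: [0.5872, 0.1485, 0.0543]
tool_rot: [3.099, -0.513, -0.001]
contact_force: [0.0, 0.3, 0.9]
width: 0.0
```

>>> send_rows([
  [0,0,0,0,0,1,0],
  [0,0,0,0,0,2,0],
  [0,0,0,0,0,2,0],
])

```text
t: 14.85
position: [0.5876, 0.1487, 0.053]
tool_rot: [-3.099, 0.512, -0.0]
contact_force: [0.4, -0.1, 1.7]
width: 0.0005
```

>>> send_rows([
  [0,0,0,0,0,1,0],
  [0,0,0,0,0,1.5,0],
  [0,0,0,0,0,1.5,0],
])

```text
t: 15.15
position: [0.5877, 0.1488, 0.0515]
tool_rot: [-3.099, 0.512, -0.0]
contact_force: [0.3, 0.1, 3.4]
width: 0.0004
```

>>> send_rows([
  [0,0,0,0,0,1,0],
  [0,0,0,0,0,2,0],
  [0,0,0,0,0,2,0],
])

```text
t: 15.45
position: [0.5877, 0.1487, 0.0494]
tool_rot: [-3.099, 0.512, -0.0]
contact_force: [-1.0, -1.1, 5.5]
width: 0.0004
```

Run:
```python
from h import *
s=arm.observe(); print(s['contact_force'].round(1),s['position'])
w=grab('wrist'); f=grab('side')
print(arm.observe()['contact_force'].round(1))
a=cv2.resize(f['pixels'][190:290,170:270],(400,400),interpolation=cv2.INTER_CUBIC)
b=cv2.resize(w['pixels'][0:220,176:396],(400,400),interpolation=cv2.INTER_CUBIC)
cv2.imwrite('pics/m4.png',np.hstack([a,b]))
```

```text
[-1.  -1.1  5.5] [0.5876639  0.14872024 0.04941217]
[-0.4 -0.1  4.5]
```

View pics/m4.png

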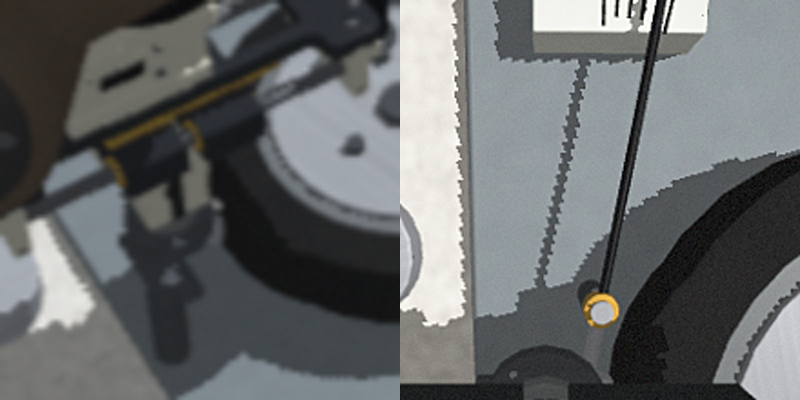

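>>> send_rows([
  [0,0,0,0,0,1,0],
  [0,0,0,0,0,1,0],
])

```text
t: 15.75
position: [0.5877, 0.1487, 0.0484]
tool_rot: [-3.099, 0.512, -0.0]
contact_force: [-0.7, 0.2, 4.5]
width: 0.0006
```

>>> send_rows([
  [0,0,0,0,0,1,0],
  [0,0,0,0,0,1,0],
])

```text
t: 15.95
position: [0.5876, 0.1487, 0.0475]
tool_rot: [-3.099, 0.513, -0.0]
contact_force: [-1.3, 0.1, 6.5]
width: 0.0006
```

>>> send_rows([
  [0,0,0,0,0,0.7,0],
  [0,0,0,0,0,0.7,0],
])

```text
t: 16.15
position: [0.5877, 0.1487, 0.0471]
tool_rot: [-3.099, 0.512, -0.001]
contact_force: [-1.7, -0.3, 6.7]
width: 0.0005
```

>>> send_rows([
  [0,0,0,0,0,0.7,0],
  [0,0,0,0,0,0.7,0],
])

```text
t: 16.35
position: [0.5877, 0.1488, 0.047]
tool_rot: [-3.099, 0.512, -0.001]
contact_force: [-3.2, 0.1, 12.1]
width: 0.0006
```

>>> send_rows([
  [0,0,0,0,0,0.5,0],
  [0,0,0,0,0,0.5,0],
])

```text
t: 16.55
position: [0.5878, 0.1487, 0.047]
tool_rot: [-3.099, 0.512, -0.001]
contact_force: [-4.0, 0.5, 16.2]
width: 0.0004
```

Hard stop reached: z has stopped at 0.047 and the force is up to 16 N. I retreat and check.

>>> send_rows([
  [0,0,0,0,0,0,0],
  [0,0,0,0,0,-3,0],
  [0,0,0,0,0,-10,0],
  [0,0,0,0,0,-40,0],
  [0,0,0,0,0,-80,0],
  [0,0,0,0,0,-130,0],
  [0,0,0,0,0,-150,0],
])

```text
t: 17.25
position: [0.5891, 0.1491, 0.2003]
tool_rot: [-3.097, 0.512, -0.007]
contact_force: [0.5, 0.1, 0.4]
width: 0.0006
```

>>> send_rows([
  [0,0,0,-50,0,0,0],
  [0,0,0,-100,0,0,0],
  [0,0,0,-100,0,0,0],
  [0,0,0,-100,0,0,0],
])

```text
t: 17.65
position: [0.4919, 0.1813, 0.1959]
tool_rot: [-3.099, 0.509, -0.0]
contact_force: [0.8, -0.6, -0.4]
width: 0.0002
```

```bash
bash pt.sh
python3 - <<'E'
from h import *
f=grab('side'); print(arm.observe()['position'])
w=grab('wrist')
z=f['z_map']
a=[]
for v in range(238,244):
    for u in range(209,216):
        e,d=ray(f,u,v); a.append((e+d*z[v,u])[2])
print('cap z',np.median(a))
cv2.imwrite('pics/end.png',np.hstack([cv2.resize(f['pixels'][160:310,150:350],(400,300)),cv2.resize(w['pixels'],(400,300))]))
E
```

```text
t 17.65 polar 108.0 0.1648 yaw -18.7 Frad -0.8 Ftan -0.5 w 0.00018019397468201407
pointer [-5.195e-01  4.580e-02  1.000e+00  7.850e+01] [ 0.4057  0.1218  3.     76.3333]
[0.4933483  0.18075282 0.19519444]
cap z 0.08670681527092755nt.py:15: RankWarning: Polyfit may be poorly conditioned
  a=np.polyfit(p[m,0],p[m,1],1); return -np.arctan(a[0]),a[1],m.sum(), 1000*p[-3:,1].mean()
```

View pics/end.png

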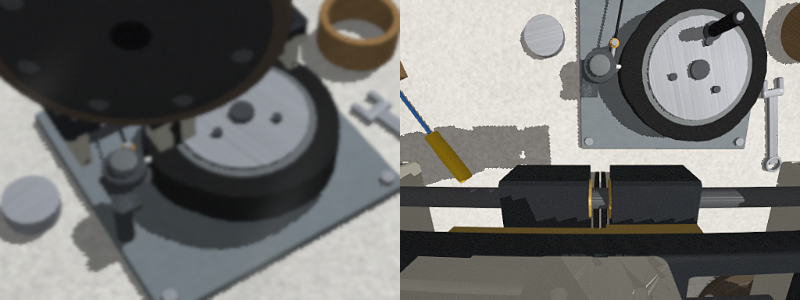

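Run:
```python
from nt import *
f=grab('top'); p=needle(f); print(np.round(ang(f),4)); print((p[::3]*[1000,1000,1,1]).round(1))
```

```text
[ 0.1851  0.1134 21.     93.3333]
[[ 50.  104.   29.   78. ]
 [ 59.  102.5  34.   78. ]
 [ 68.  100.5  31.   78. ]
 [ 77.   99.   23.   77. ]
 [ 86.   97.5  29.   77. ]
 [ 95.   95.5  17.   70. ]
 [104.   94.    5.  115. ]]
```

The top camera reads 0.185 rad with all 21 points on the line, the robot is clear and the cap is up. Handing in.

```bash
python3 -c "
from cell import arm
print(arm.hand_in())"
```

```text
the job is handed in; nothing more can be done
None
```

The job is done and handed in at about 18 s of the 67 s allowed. No verdict came back, so success rests on my own checks.

- **Finding the high spot:** The wrist-camera outline of the tyre showed three bulges, and the tallest was about 5 mm high. I gripped the handle at 8 N and turned the wheel slowly, at about 0.7 rad/s. The measured forces on the handle stayed within about 5 N. I swept across that crest, came back to the middle of it and let go. I did not swing the two lesser bulges past the pointer.
- **Pointer reading:** With the handle released, the needle read about 0.18 rad. The reading did not change after the fingers were lifted clear.
- **Marking:** I pressed the cap to its hard stop, with about 16 N at most, and backed off.
- **Last checks:**
  - The top camera read the needle at 0.185 rad after marking. Its zero offset was not checked; the side camera's was about −0.015 rad.
  - The cap measured 86.7 mm, so it is back up.
  - The tape, spanner and tin look unmoved.
  - The robot was clear of everything.

**What disagreed:**
- With the fingers shut, their tips were about 30 mm higher than the reported TCP. I found the cap by force in small steps instead.
- The side camera could not see the needle at the very end because the arm was in the way, so the final reading comes from the top camera only.

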